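# Comb the roller shafts into their grooves

## Task

The roller shafts were tipped askew into the grooved tray. Take the comb rake from its sloping rest and comb it across the tray, tines just over the ridges, until each of the five shafts lies down flat in a groove of its own; then put the rake back in its rest the way it stood. Move the shafts only with the rake, never with the gripper, and leave the other things on the table where they are.

Things in the scene. Friction and masses are not known exactly. Their poses are not given: they have to be found in the camera images.
- tray: Shallow blue tray fixed to the table, 46 mm high, inside 250 (x) x 170 (y), walls 4 thick, rim flange 272 x 192 overall. Its grey floor has 10 straight grooves along the tray's y, full length, 23 mm apart along x, centred at x = -103.5, -80.5, ... 103.5. Groove bottoms are 8 mm above the origin (see tray_ridge for the rest). Origin: centre of the underside; z up.
- tray_ridge (a point): Point over the tray's centre at the height of the ridge tops between the grooves, 22 mm above the tray's origin. A shaft lying in a groove has its axis 7 mm below this level and its top flush with it; one lying across the ridges has its axis 7 mm above it. The ridges are sharp-topped with flanks 27 degrees from vertical, at x = -115, -92, ... 115. Comb with the tine tips 3 to 6 mm above it.
- rest: Grey sheet-steel tool rest fixed on the table, base 115 x 180 mm. A back plate 176 wide leans 0.60 rad from vertical, its top edge (66 mm high) towards the rest's -x, the robot's side. At its foot two tabs, square to the plate, 16 wide and 98 apart, form a ledge 30 mm deep with a 14 mm lip in front; end cheeks 170 mm apart. Origin: centre of the base's underside; turned about z only.
- rest_foot (a point): Where the middle of the rake's tine tips stands with the rake in its rest: on the ledge, 7 mm in front of the back plate. The rake's back leans on the plate, which reaches 59 mm up from the tips; the handle above stands free.
- rest_grip (a point): Where the rake's grip point is when the rake is in its rest: 100 mm from rest_foot, up along the sloping plate.
- rake: Comb rake, about 200 g, 140 tall. Origin: middle of the line of tine tips; z up the handle, y along the head, x through its thickness. 10 square-ended flat steel tines, 6 (y) x 5 (x), 14 apart (132 over all), 30 long, under a head bar 142 (y) x 12 (x) x 16 mm. Front and back alike. In the rest z leans 0.60 rad from vertical to the rest's -x, y lies along the rest's y.
- rake_grip (a point): Grip point on the rake's flat wooden handle, 100 mm above the tine tips; axes as the rake's. The handle runs from 62 to 140 mm above the tips, 32 wide (y) and 12 thick (x), and is gripped across its thickness (x).
- shaft1: One of five alike plain aluminium roller shafts, about 55 g, 14 mm diameter, 130 mm long with round-nosed ends, polished (friction about 0.2), a dark ring near each end. Origin: the middle of its axis, x along the axis. Starts askew on top of the ridges. One half down, with an end still up on a ridge, binds (10 N or more) if pushed on towards it: lift the rake and comb back the other way.
- shaft2: One of five alike plain aluminium roller shafts, about 55 g, 14 mm diameter, 130 mm long with round-nosed ends, polished (friction about 0.2), a dark ring near each end. Origin: the middle of its axis, x along the axis. Starts askew on top of the ridges. One half down, with an end still up on a ridge, binds (10 N or more) if pushed on towards it: lift the rake and comb back the other way.
- shaft3: One of five alike plain aluminium roller shafts, about 55 g, 14 mm diameter, 130 mm long with round-nosed ends, polished (friction about 0.2), a dark ring near each end. Origin: the middle of its axis, x along the axis. Starts askew on top of the ridges. One half down, with an end still up on a ridge, binds (10 N or more) if pushed on towards it: lift the rake and comb back the other way.
- shaft4: One of five alike plain aluminium roller shafts, about 55 g, 14 mm diameter, 130 mm long with round-nosed ends, polished (friction about 0.2), a dark ring near each end. Origin: the middle of its axis, x along the axis. Starts askew on top of the ridges. One half down, with an end still up on a ridge, binds (10 N or more) if pushed on towards it: lift the rake and comb back the other way.
- shaft5: One of five alike plain aluminium roller shafts, about 55 g, 14 mm diameter, 130 mm long with round-nosed ends, polished (friction about 0.2), a dark ring near each end. Origin: the middle of its axis, x along the axis. Starts askew on top of the ridges. One half down, with an end still up on a ridge, binds (10 N or more) if pushed on towards it: lift the rake and comb back the other way.
- tea: Green drink bottle, 62 mm diameter, 190 tall, standing. Origin: centre of its underside. Leave.
- driver: Grey electric screwdriver lying on the table, 225 long, 33 thick, along its x. Origin: underside, about mid-length. Leave.
- block: Wooden packing block 90 x 60 x 28 mm. Origin: centre of its underside. Leave.
- tape: Roll of brown tape lying flat, 90 mm diameter, 22 high. Origin: centre of its underside. Leave.
- loose_hub: Black plastic hub lying on the table, 48 mm flange, 20 high. Origin: centre of its underside. Leave.
- hub_bin: Blue bin of black hubs, fixed, 166 (x) x 206 (y) x 60 mm high over its rim. Origin: centre of its underside. It stands on the side of the tray where the rest does not.
There are look-alikes about, which are no part of the job. Of the things that look like the rake, the smaller one is meant. Leave any turquoise look-alike of the shaft5 alone.

How it is judged:
By the outcome, as a careful person would: the job done as asked, in the order asked, and still so for the second after the job is handed in, with the robot touching nothing.
It also fails if it takes over 72 s, if anything falls off the work surface, if the arm or the gripper's body presses on something with over 40 N, if the wrist force passes 120 N, or if a joint passes its speed limit or range.

## Robot

A 6-joint arm with a two-finger parallel gripper is mounted at the origin on the work surface. World frame = base frame: x ahead of the robot, y to its left, z up, the work surface at z = 0. Lengths are in mm, angles in rad, forces in N, time in s.
With the tool pointing down it reaches from about 150 to 775 mm from the base axis. Payload 6.1 kg.
Tool frame: the origin (TCP) lies midway between the tips of the shut fingers; the grasp point (between the pads) lies 19 mm behind it; z points along the fingers, y is the line along which they close (so a half turn about z gives the same grasp; the last joint's range is limited). The gripper opens to 85 mm and grips with 20 to 120 N. Pads are 22 mm wide; open, the fingers measure 114 mm over their backs; the gripper's body (76 mm by 85 mm) begins 54 mm behind the grasp point. The pads swing forward as they close: fully open they stand 13 mm farther back than shut.
Start: joints at [1.279, 0.126, -0.04, 1.405, 0, 1.571], TCP at [151.024, 502.792, 231.295] pointing down, gripper open.
Joint ranges: [-2.72, 2.72], [-0.95, 1.95], [-1.27, 1.35], [-1.78, 2.02], [-1.46, 1.47], [-3.14, 3.14]. Speed limits (rad/s): [2.39, 2.39, 3.01, 3.14, 3.14, 3.14].

## Interface

Orientations are given as a unit quaternion [x, y, z, w].
In Python, from plant import status, grab_frame, calibration, arm gives the robot as it stands.
- The arm moves only by the shell command python3 -m pendant 'ROWS' [OPENING] [FORCE]. ROWS is JSON, a list of rows, each a list of 6 numbers: the shift along the tool's x, y, z in m, then the turn, a rotation vector about the tool's x, y, z in degrees. A call has 1 to 5 rows; each row shifts and turns the commanded pose from where the row before left it, along the tool's axes as they then stand; what a row does not reach is not made up. A row lasts 1/8 s, in which the tool goes at most 62.5 mm and 10.7 degrees, less where a joint would pass 70% of its speed; a pose out of reach is approached as far as the arm can. A call is refused whole if a number of a shift passes 0.0625 or a number of a turn 10.7, either way. A call with a gripper value outside its range is refused whole. OPENING is the closure, from -1 (fully open) to 1 (shut), set as the call begins (- or left out, the last holds). The fingers move at their own pace and stop on an object; FORCE is the grip in N (left out, the last holds). Time passes only in rows, so rows that do not move let the fingers close. It gives the time, the measured TCP pose, the force, the opening and the grip force at its end, in the units of the state.
- status.sense(): the state, without advancing time (a new reading comes with each control period).
- grab_frame(name): name is "scene" or "top" or "wrist"; returns the picture (384x512x3 uint8, red, green, blue); there is no depth.
- calibration(name): a dict with "vfov" (degrees; the focal length in pixels is half the picture's height over the tangent of half this angle, whatever the lens; pixels are square), "cx", "cy" (the principal point, pixels), "T" (4x4, takes a point from camera to world coordinates). Camera axes: x right, y up, looking along -z (the intrinsics and any distortion apply to the point x, -y, -z); pixel columns grow to the right and rows downward; lengths in mm; the calibration is good to about 2 mm. A picture is of the moment at which its call begins: read the wrist's pose just before it. calibration takes no time and is no camera call; for the wrist camera it gives the pose at the moment of the call.
- arm.finish_job(): hands the job in; it is judged then, once.
The state is a dict: "time_s": time; "joint_pos": joint angles; "joint_velocities": joint speeds; "joint_efforts": joint torques, N m; "tool_pos": TCP position; "tcp_rot": TCP orientation; "ft_force": force on the tool from outside, world axes, zero at the start; "moment": the same for the moment, N m; "grip_width": finger opening in mm; "grasp_force": force on a finger pad.
Only numpy, scipy, OpenCV 4.12 (cv2) and the standard library are available. Lean on these libraries where they do the work, as an engineer would, in place of code of your own. Each camera call takes 0.05 s, during which the arm holds its last target. There are 200 camera calls.

## Working session

There is one attempt and no reset: what is moved stays moved. The work goes in short steps, Python scripts to look and compute and a shell command to move; the robot and the scene stay as the last step left them, time stands still between calls to the robot, and variables do not carry over. Pictures are saved under pics/ and viewed, at most 10 in all, crops included, and the job is handed in when it is done.

```bash
mkdir -p pics; ls; python3 - <<'E'
from plant import status, grab_frame, calibration
import cv2,numpy as np
print(status.sense())
for n in("scene","top","wrist"):
    c=calibration(n);print(n,{k:(np.round(v,3).tolist()) if k=="T" else v for k,v in c.items()})
    f=grab_frame(n);np.save(f"pics/{n}0.npy",f);cv2.imwrite(f"pics/{n}0.png",f[...,::-1])
a=np.load("pics/top0.npy")
cv2.imwrite("pics/top0b.png",cv2.resize(a[...,::-1],(800,600),interpolation=cv2.INTER_CUBIC))
E
```

```text
pics
{'time_s': 0.0, 'joint_pos': array([ 1.27900839e+00,  1.26409503e-01, -4.06231090e-02,  1.40536747e+00,
       -2.30560191e-05,  1.57081159e+00]), 'joint_velocities': array([-0.00137258,  0.00035832, -0.00142759,  0.00144984,  0.00119515,
       -0.00143929]), 'joint_efforts': array([-1.05729152e-03, -4.35913253e+01,  3.52925456e+01,  1.73655414e-02,
       -3.31919709e-04, -2.19349488e-06]), 'tool_pos': array([150.91623608, 502.42585764, 230.50605939]), 'tcp_rot': array([ 1.45384451e-01,  9.89374913e-01, -7.95033138e-04, -1.05162587e-04]), 'ft_force': array([ 0.18144275, -0.49056848,  0.08703943]), 'moment': array([0.01559554, 0.00581705, 0.03409154]), 'grasp_force': 0.0, 'grip_width': 85.73687148016087}
scene {'vfov': 56.948957365022046, 'cx': 257.00021774807993, 'cy': 190.7962894120933, 'T': [[0.897, -0.314, 0.31, 802.291], [0.441, 0.669, -0.599, -556.444], [-0.019, 0.674, 0.738, 840.679], [0.0, 0.0, 0.0, 1.0]]}
top {'vfov': 56.402771456999616, 'cx': 256.5113959329123, 'cy': 193.07963404735085, 'T': [[-0.022, 0.998, -0.057, 408.489], [-1.0, -0.022, -0.001, 46.657], [-0.003, 0.057, 0.998, 1051.83], [0.0, 0.0, 0.0, 1.0]]}
wrist {'vfov': 59.96846105370705, 'cx': 251.7490873369164, 'cy': 193.37906354644164, 'T': [[0.288, -0.916, -0.28, 80.458], [0.958, 0.275, 0.085, 524.349], [-0.001, -0.293, 0.956, 371.038], [0.0, 0.0, 0.0, 1.0]]}
```

View pics/top0b.png

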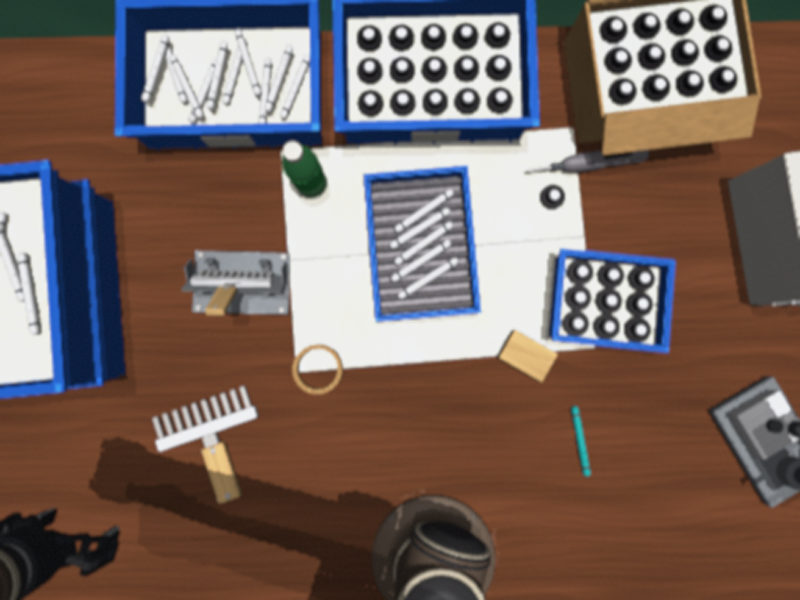

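View pics/scene0.png

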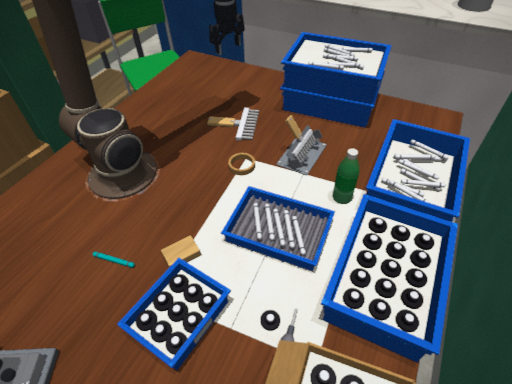

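Two rakes: the one on the table at top-800 px (210,440), whose head is about 105 px (~190 mm) long, and the one standing in the rest at (235,285), whose head is about 80 px. The smaller one in the rest fits. I'll confirm it in a crop and measure the tray and rest.

```bash
cat > h.py <<'E'
import numpy as np,cv2
from scipy.spatial.transform import Rotation as R
from plant import status, grab_frame, calibration
def K(c): 
    f=192/np.tan(np.radians(c["vfov"])/2); return f,c["cx"],c["cy"]
def ray(c,u,v):
    f,cx,cy=K(c);T=np.array(c["T"]);d=T[:3,:3]@np.array([(u-cx)/f,-(v-cy)/f,-1]);return T[:3,3],d
def onz(c,u,v,z):
    o,d=ray(c,u,v);return o+d*(z-o[2])/d[2]
def proj(c,p):
    f,cx,cy=K(c);T=np.array(c["T"]);q=T[:3,:3].T@(np.asarray(p,float)-T[:3,3]);return np.array([cx+f*q[0]/-q[2],cy-f*q[1]/-q[2]])
def tri(c1,p1,c2,p2):
    o,d=ray(c1,*p1);o2,e=ray(c2,*p2)
    s=np.linalg.lstsq(np.c_[d,-e],o2-o,rcond=None)[0];a=o+d*s[0];b=o2+e*s[1];return (a+b)/2,np.linalg.norm(a-b)
def togo(pos,rot,s=None):
    """shift in tool frame (mm) & turn (deg) from measured pose to target TCP pos / Rotation"""
    s=s or status.sense();r=R.from_quat(s["tcp_rot"])
    print("shift mm",np.round(r.inv().apply(np.asarray(pos)-s["tool_pos"]),1),"turn deg",np.round((r.inv()*rot).as_rotvec(degrees=True),2))
E
python3 - <<'E'
from h import *
for n in("top","scene"):
    f=np.load(f"pics/{n}0.npy");c=calibration(n)
    h=cv2.cvtColor(f,cv2.COLOR_RGB2HSV)
    m=((h[...,0]>105)&(h[...,0]<125)&(h[...,1]>150)&(h[...,2]>60)).astype(np.uint8)
    cs,_=cv2.findContours(m,cv2.RETR_EXTERNAL,cv2.CHAIN_APPROX_NONE)
    for k in cs:
        if cv2.contourArea(k)<1500: continue
        W=np.array([onz(c,u,v,46)[:2] for u,v in k[:,0]],np.float32)
        r=cv2.minAreaRect(W);print(n,np.round(k[:,0].mean(0)),"rect46",np.round(r[0],1),np.round(r[1],1),round(r[2],2))
t=np.load("pics/top0.npy")[140:220,100:200,::-1];s=np.load("pics/scene0.npy")[105:185,265:365,::-1]
tr=np.load("pics/top0.npy")[105:205,225:315,::-1]
im=np.hstack([cv2.resize(t,(400,320),interpolation=3),cv2.resize(s,(400,320),interpolation=3)])
cv2.imwrite("pics/crop1.png",im)
E
```

```text
top [392. 192.] rect46 [ 461.4 -331.7] [212.1 166.7] 82.74
top [270. 155.] rect46 [572.7   9.2] [264.4 186.2] 3.61
top [ 40. 181.] rect46 [525.7 662.5] [425.7 218.9] 1.07
top [278.  44.] rect46 [891.8 -23.7] [376.7 269.2] 88.97
top [139.  45.] rect46 [897.4 379.8] [381.7 275.1] 88.69
scene [177. 313.] rect46 [ 462.4 -325.1] [209.6 181.4] 82.77
scene [280. 228.] rect46 [576.6  -2.3] [269.3 210.4] 3.56
scene [404. 241.] rect46 [892.9 210.2] [829.7 263.8] 89.93
scene [334.  77.] rect46 [439.4 857.9] [450.  685.3] 4.66
scene [207.  33.] rect46 [-317.1 1036.6] [354.6 872.1] 40.74
```

View pics/crop1.png

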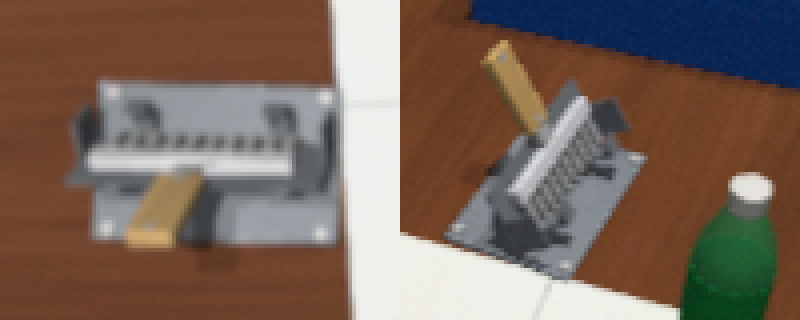

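The crop confirms it: the rake in the rest has 10 tines and a head about 145 mm long, so it is the smaller one. Next come the rest pose and the shaft poses.

```bash
python3 - <<'E'
from h import *
ct,cs=calibration("top"),calibration("scene")
P=[(100+x/4-.4,140+y/4-.4) for x,y in((97,80),(335,85),(340,245),(92,240))]
W=np.array([onz(ct,u,v,2) for u,v in P]);print(np.round(W,1).tolist(),"c",W.mean(0).round(1))
e=[W[1]-W[0],W[2]-W[3]];print("yaw",[np.degrees(np.arctan2(a[0],-a[1])).round(2) for a in e],[np.linalg.norm(a).round(1) for a in e])
S=[(265+(x-400)/4-.4,105+y/4-.4) for x,y in((645,158),(555,278),(445,235))]
print("scene",[onz(cs,u,v,2).round(1).tolist() for u,v in S])
# rake from triangulation: head ends top and handle tip
def T(a,b): return tri(ct,(100+a[0]/4-.4,140+a[1]/4-.4),cs,(265+(b[0]-400)/4-.4,105+b[1]/4-.4))
print("handle tip",T((150,238),(497,50)))
print("head L",T((88,152),(585,98)),"head R",T((295,155),(513,185)))
# shafts
f=np.load("pics/top0.npy");h=cv2.cvtColor(f,cv2.COLOR_RGB2HSV)
m=((h[...,2]>185)&(h[...,1]<50)).astype(np.uint8)
yaw=np.radians(3.6);tc=np.array([572.7,9.2])
g=np.zeros_like(m)
for v in range(105,205):
    for u in range(235,310):
        q=onz(ct,u,v,29)[:2]-tc;x=q@[np.cos(yaw),np.sin(yaw)];y=q@[-np.sin(yaw),np.cos(yaw)]
        g[v,u]=abs(x)<123 and abs(y)<83
n,l,st,ce=cv2.connectedComponentsWithStats(m*g)
for i in range(1,n):
    if st[i,4]<20: continue
    pts=np.argwhere(l==i)[:,::-1]
    Q=np.array([onz(ct,u,v,29)[:2] for u,v in pts])-tc;Q=np.c_[Q@[np.cos(yaw),np.sin(yaw)],Q@[-np.sin(yaw),np.cos(yaw)]]
    r=cv2.minAreaRect(Q.astype(np.float32));d=cv2.fitLine(Q.astype(np.float32),2,0,.01,.01).ravel()
    print("shaft tray xy",np.round(r[0],1),np.round(r[1],1),"ang from y",np.degrees(np.arctan2(d[0],d[1])).round(1),st[i,4])
E
```

```text
[[575.8, 438.0, 2.0], [568.2, 262.2, 2.0], [449.9, 259.7, 2.0], [457.6, 441.8, 2.0]] c [512.9 350.4   2. ]
yaw [np.float64(-2.49), np.float64(-2.41)] [np.float64(176.0), np.float64(182.3)]
scene [[574.8, 435.4, 2.0], [556.8, 257.1, 2.0], [452.2, 266.0, 2.0]]
handle tip (array([453.83098391, 355.60477809, 135.61945719]), np.float64(4.717002298262808))
head L (array([516.2217669 , 422.82149885,  59.63622894]), np.float64(0.10327076222883434)) head R (array([508.62545557, 274.97386441,  72.89725814]), np.float64(2.2534306592041))
shaft tray xy [ 63.4 -10.6] [ 12.3 125.4] ang from y 149.8 161
shaft tray xy [34.9 -6.8] [ 12.1 107.5] ang from y 152.2 139
shaft tray xy [  7.5 -11.7] [ 12.3 108.8] ang from y 149.6 143
shaft tray xy [-29.1   3. ] [12.3 91. ] ang from y 151.7 128
shaft tray xy [-62.9  -6.7] [13.  91.7] ang from y 151.8 129
```

```bash
cat >> h.py <<'E'
def restR(tilt=0.6,yaw=np.radians(-2.45)):
    s,c=np.sin(tilt),np.cos(tilt);M=np.array([[0,c,s],[1,0,0],[0,s,-c]])
    return R.from_euler("z",yaw)*R.from_matrix(M)
GRIP=np.array([479.,352.5,103.6])
E
python3 - <<'E'
from h import *
r=restR();z=r.apply([0,0,1]);t=GRIP+19*z-90*z;print(t)
s=status.sense();q=R.from_quat(s["tcp_rot"])
d=(q.inv()*r).as_rotvec(degrees=True)
print("turn",d,"per row/8",d/8)
# body-frame shifts for first straight-up 0; 8 equal rows world-straight line with constant turning
step=(t-s["tool_pos"])/8
for i in range(8):
    print(np.round((q*R.from_rotvec(d*i/8,degrees=True)).inv().apply(step)/1000,4))
E
```

```text
[438.94703006 354.21373232 162.19882866]
turn [-29.22569913 -22.6345998   73.32521915] per row/8 [-3.65321239 -2.82932498  9.16565239]
[-0.0398 -0.0074  0.0086]
[-0.0401 -0.0016  0.0103]
[-0.0393  0.0041  0.0123]
[-0.0376  0.0094  0.0146]
[-0.0349  0.0142  0.0172]
[-0.0314  0.0183  0.0199]
[-0.0271  0.0216  0.0226]
[-0.0223  0.0241  0.0253]
```

```bash
python3 -m pendant '[[-0.040,-0.007,0.0086,-3.65,-2.83,9.17],[-0.040,-0.0016,0.010,-3.65,-2.83,9.17],[-0.039,0.004,0.012,-3.65,-2.83,9.17],[-0.0376,0.0094,0.0146,-3.65,-2.83,9.17],[-0.035,0.014,0.017,-3.65,-2.83,9.17]]' -0.3 100
python3 -m pendant '[[-0.0314,0.018,0.020,-3.65,-2.83,9.17],[-0.027,0.0216,0.0226,-3.65,-2.83,9.17],[-0.022,0.024,0.025,-3.65,-2.83,9.17],[0,0,0,0,0,0],[0,0,0,0,0,0]]'
python3 - <<'E'
from h import *
r=restR();z=r.apply([0,0,1]);togo(GRIP-71*z,r)
c=calibration("wrist");f=grab_frame("wrist");np.save("pics/w1.npy",f)
g=f[...,::-1].copy()
cv2.imwrite("pics/w1.png",cv2.resize(g,(800,600)))
print("grip px",proj(c,GRIP)*1.5625, "tip end",proj(c,GRIP-40*z)*1.5625)
E
```

```text
time_s: 0.78
tool_pos: [331.8, 409.3, 188.9]
tcp_rot: [0.516, 0.834, 0.136, 0.141]
ft_force: [0.5, 0.4, -0.0]
grip_width: 55.2
grasp_force: 0.0
time_s: 1.4
tool_pos: [438.1, 355.0, 163.3]
tcp_rot: [0.69, 0.661, 0.204, 0.213]
ft_force: [0.5, 0.4, -0.3]
grip_width: 55.3
grasp_force: 0.0
shift mm [-0.7  0.2  1.4] turn deg [-0.06 -0.04  0.01]
grip px [394.83500519 325.56467161] tip end [395.05116858 362.75472281]
```

View pics/w1.png

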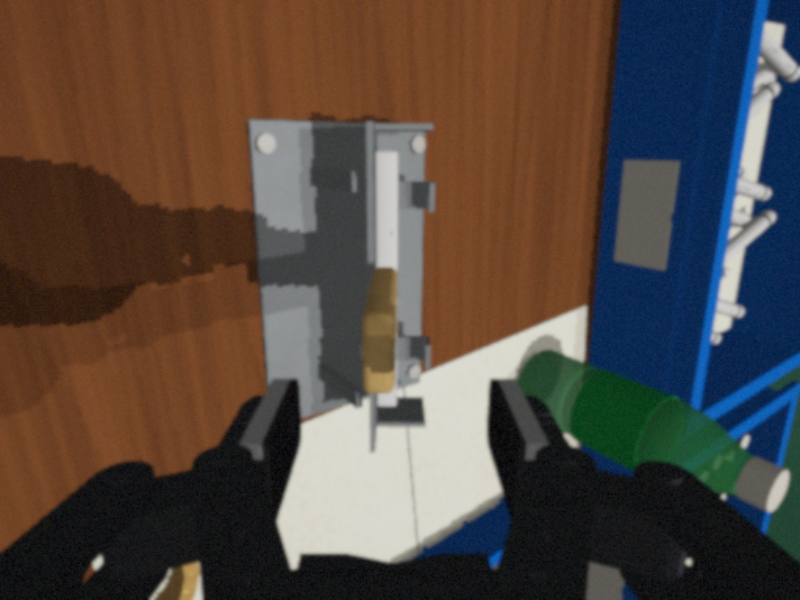

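```bash
python3 - <<'E'
from h import *
c=calibration("wrist");k=1.5625
r=restR();X,Y,Z=r.apply([[1,0,0],[0,1,0],[0,0,1]])  # X=rest y, Y=normal, Z=down handle
for nm,a,w,t in(("end",-40,16,6),("handle foot",38,16,6),("head top",54,71,6)):
    print(nm,[np.round(proj(c,GRIP+a*Z+i*w*X+j*t*Y)*k).tolist() for i in(1,-1) for j in(-1,1)])
foot=GRIP+100*Z
print("plate top",[np.round(proj(c,foot-59*Z-7*Y+i*88*X)*k).tolist() for i in(1,-1)])
print("base",[np.round(proj(c,[x,y,2])*k).tolist() for x,y in((575.8,438),(568,262),(450,260),(457.6,442))])
h=cv2.cvtColor(np.load("pics/w1.npy"),cv2.COLOR_RGB2HSV)
m=((h[...,0]>10)&(h[...,0]<28)&(h[...,1]>90)&(h[...,2]>90)).astype(np.uint8)
m[:150]=0;m[260:]=0;m[:,:220]=0;m[:,270:]=0
for v in range(170,252,6):
    x=np.where(m[v])[0]; print(round(v*k),(x.min()*k).round(),((x.max()+1)*k).round(),np.load("pics/w1.npy")[v,242].tolist()) if len(x) else 0
E
```

```text
end [[377.0, 321.0], [411.0, 321.0], [378.0, 403.0], [411.0, 403.0]]
handle foot [[382.0, 270.0], [406.0, 270.0], [382.0, 331.0], [406.0, 331.0]]
head top [[382.0, 154.0], [406.0, 154.0], [384.0, 411.0], [404.0, 411.0]]
plate top [[379.0, 116.0], [382.0, 450.0]]
base [[425.0, 121.0], [420.0, 375.0], [267.0, 432.0], [242.0, 118.0]]
275 381.0 395.0 [90, 70, 43]
284 378.0 395.0 [92, 73, 46]
294 378.0 395.0 [92, 74, 47]
303 377.0 395.0 [90, 76, 47]
312 369.0 395.0 [105, 86, 55]
322 362.0 395.0 [126, 103, 68]
331 364.0 395.0 [127, 104, 64]
341 364.0 394.0 [104, 85, 53]
350 364.0 392.0 [104, 86, 51]
359 364.0 394.0 [105, 86, 53]
369 362.0 392.0 [107, 87, 57]
378 362.0 394.0 [176, 148, 92]
388 364.0 392.0 [176, 147, 93]
```

```bash
sed -i 's/^GRIP=.*/GRIP=np.array([474.5,355.,102.5])/' h.py; python3 - <<'E'
from h import *
r=restR();Z=r.apply([0,0,1]);togo(GRIP+19*Z,r)
E
```

```text
shift mm [ 1.1 -4.5 90.1] turn deg [-0.02 -0.08  0.  ]
```

```bash
python3 -m pendant '[[0.001,-0.0045,0.018,0,0,0],[0,0,0.024,0,0,0],[0,0,0.024,0,0,0],[0,0,0.024,0,0,0],[0,0,0,0,0,0]]'; python3 -m pendant '[[0,0,0,0,0,0],[0,0,0,0,0,0],[0,0,0,0,0,0],[0,0,0,0,0,0]]' 1 100
python3 - <<'E'
from h import *
print(status.sense()["ft_force"],status.sense()["tool_pos"])
f=grab_frame("wrist");g=grab_frame("scene");np.save("pics/g2.npy",g)
cv2.imwrite("pics/w2.png",np.hstack([cv2.resize(f[...,::-1],(400,300)),cv2.resize(g[60:185,240:405,::-1],(400,300),interpolation=3)]))
E
```

```text
time_s: 2.08
tool_pos: [484.9, 353.7, 85.3]
tcp_rot: [0.69, 0.661, 0.204, 0.213]
ft_force: [-1.3, 0.5, -0.2]
grip_width: 55.5
grasp_force: 0.0
time_s: 2.58
tool_pos: [485.3, 354.7, 87.8]
tcp_rot: [0.69, 0.661, 0.206, 0.213]
ft_force: [-5.0, -0.7, 5.7]
grip_width: 10.7
grasp_force: 97.3
[-4.96683331 -0.7121146   5.68946166] [485.30017298 354.68593887  87.78841278]
```

View pics/w2.png

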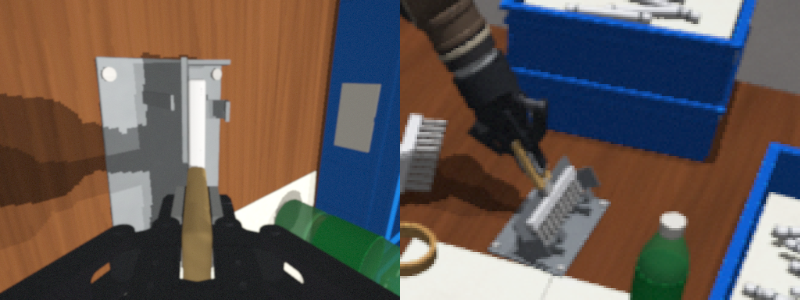

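```bash
python3 -m pendant '[[0,0,-0.006,0,0,0],[0,0,-0.015,0,0,0],[0,0,-0.022,0,0,0],[0,0,-0.025,0,0,0],[0,0,-0.020,0,0,0]]'
python3 - <<'E'
from h import *
s=status.sense();tr=restR(0,np.radians(3.6))
a=np.radians(3.6);C=np.array([572.7,9.2])
def W(x,y,z): return np.r_[C+[x*np.cos(a)-y*np.sin(a),x*np.sin(a)+y*np.cos(a)],z]
t=W(-112,-3,190);print(t)
q=R.from_quat(s["tcp_rot"]);d=(q.inv()*tr).as_rotvec(degrees=True);n=8
step=(t-s["tool_pos"])/n;print("step",step,"turn",d,d/4)
for i in range(n):
    print(np.round((q*R.from_rotvec(d*min(i/4,1),degrees=True)).inv().apply(step)/1000,4))
E
```

```text
time_s: 3.3
tool_pos: [434.6, 355.9, 160.2]
tcp_rot: [0.69, 0.661, 0.205, 0.213]
ft_force: [-0.1, 0.2, -2.7]
grip_width: 10.7
grasp_force: 97.9
[461.10937797  -0.82661837 190.        ]
step [  3.31791674 -44.5969341    3.72853448] turn [34.29331494  1.74589811 -5.87884001] [ 8.57332873  0.43647453 -1.46971   ]
[-0.0444  0.0064 -0.0002]
[-0.0446  0.0052 -0.0014]
[-0.0447  0.0037 -0.0024]
[-0.0447  0.0022 -0.0032]
[-0.0447  0.0005 -0.0037]
[-0.0447  0.0005 -0.0037]
[-0.0447  0.0005 -0.0037]
[-0.0447  0.0005 -0.0037]
```

```bash
python3 -m pendant '[[-0.025,0.004,-0.010,8.57,0.44,-1.47],[-0.040,0.005,-0.010,8.57,0.44,-1.47],[-0.045,0.004,-0.004,8.57,0.44,-1.47],[-0.045,0.002,-0.003,8.57,0.44,-1.47],[-0.045,0.0005,-0.002,0,0,0]]'
python3 -m pendant '[[-0.045,0.0005,0,0,0,0],[-0.045,0.0005,0,0,0,0],[-0.040,0.0005,0,0,0,0],[-0.022,0,0,0,0,0],[0,0,0,0,0,0]]'
python3 - <<'E'
from h import *
from scipy.optimize import least_squares
s=status.sense();tr=restR(0,np.radians(3.6));a=np.radians(3.6)
t=np.array([461.1,-0.8,190]);togo(t,tr)
r=R.from_quat(s["tcp_rot"]);Z=r.apply([0,0,1]);print("Z",Z)
tip=s["tool_pos"]+81*Z;X=r.apply([1,0,0])
out=[]
for n,(k) in(("top",3),("scene",4)):
    f=grab_frame(n);np.save(f"pics/{n}3.npy",f);c=calibration(n)
    p=proj(c,tip);print(n,"tips",[proj(c,tip+i*66*X).round(1).tolist() for i in(1,-1)])
    if n=="scene":
        u,v=int(p[0]),int(p[1]);print("crop origin",u-50,v-55)
        out=cv2.resize(f[v-55:v+45,u-50:u+70,::-1],(720,600),interpolation=3)
cv2.imwrite("pics/s3.png",out)
E
```

```text
time_s: 3.92
tool_pos: [442.5, 155.0, 191.9]
tcp_rot: [0.685, 0.728, -0.001, -0.001]
ft_force: [0.6, -0.8, -2.2]
grip_width: 10.9
grasp_force: 99.0
time_s: 4.55
tool_pos: [451.8, 4.0, 192.4]
tcp_rot: [0.686, 0.728, 0.0, 0.0]
ft_force: [1.1, 1.1, -2.6]
grip_width: 10.7
grasp_force: 99.1
shift mm [-5.4  9.   2.4] turn deg [ 0.06  0.   -0.18]
Z [ 1.03779674e-03  6.20379672e-05 -9.99999460e-01]
top tips [[248.3, 198.6], [298.4, 194.5]]
scene tips [[247.5, 177.4], [227.5, 210.3]]
crop origin 187 138
```

View pics/s3.png

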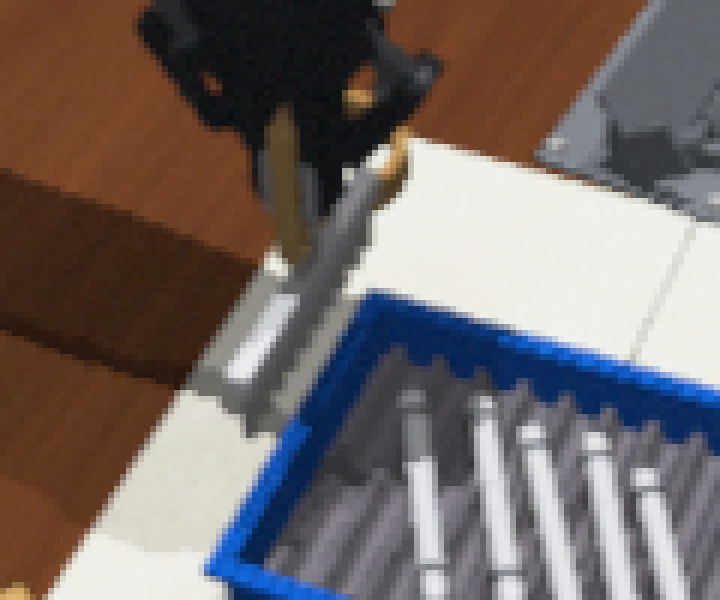

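```bash
cat >> h.py <<'E'
TA=np.radians(3.6);TC=np.array([572.7,9.2]);TR=restR(0,TA)
def W(x,y,z): return np.r_[TC+[x*np.cos(TA)-y*np.sin(TA),x*np.sin(TA)+y*np.cos(TA)],z]
def tray(p): 
    q=np.asarray(p)[:2]-TC;return np.array([q@[np.cos(TA),np.sin(TA)],q@[-np.sin(TA),np.cos(TA)]])
E
python3 - <<'E'
from h import *
s=status.sense();print(tray(s["tool_pos"]));togo(W(-115,-5,112),TR)
E
```

```text
[-120.76497797    3.71350348]
shift mm [-8.7  5.7 80.2] turn deg [ 0.07 -0.02 -0.05]
```

```bash
python3 -m pendant '[[-0.0087,0.0057,0.020,0,0,0],[0,0,0.025,0,0,0],[0,0,0.020,0,0,0],[0,0,0.015,0,0,0],[0,0,0,0,0,0]]'
python3 -m pendant '[[0,0,0.002,0,0,0],[0,0,0.002,0,0,0],[0,0,0.002,0,0,0],[0,0,0,0,0,0]]'
python3 -m pendant '[[0,0,0.0015,0,0,0],[0,0,0,0,0,0]]'
python3 -c "
from h import *
s=status.sense();print(tray(s['tool_pos']),s['tool_pos'][2],s['ft_force'],s['tcp_rot'])"
```

```text
time_s: 5.28
tool_pos: [457.8, -2.7, 111.0]
tcp_rot: [0.684, 0.729, -0.0, -0.0]
ft_force: [-0.0, 0.3, -2.5]
grip_width: 11.2
grasp_force: 98.9
time_s: 5.78
tool_pos: [458.6, -3.5, 105.9]
tcp_rot: [0.685, 0.729, 0.0, 0.0]
ft_force: [-0.0, -0.4, -1.2]
grip_width: 10.9
grasp_force: 98.9
time_s: 6.02
tool_pos: [458.8, -3.5, 104.6]
tcp_rot: [0.685, 0.729, 0.001, 0.001]
ft_force: [-0.4, -0.2, -0.6]
grip_width: 10.7
grasp_force: 99.5
[-114.48953759   -5.47509568] 104.58626239351658 [-0.36560873 -0.15466278 -0.60388776] [6.84844876e-01 7.28688431e-01 6.12767706e-04 5.39519384e-04]
```

```bash
for i in 1 2; do python3 -m pendant '[[0,0,0.001,0,0,0],[0,0,0,0,0,0]]' | egrep 'pos|ft'; done
```

```text
tool_pos: [459.1, -3.5, 104.4]
ft_force: [-0.5, -0.5, 5.9]
tool_pos: [459.4, -3.5, 104.3]
ft_force: [-3.1, -0.9, 11.1]
```

```bash
python3 -m pendant '[[0,0,-0.0065,0,0,0],[0,0.004,0,0,0,0],[0,0.008,0,0,0,0],[0,0.008,0,0,0,0],[0,0.008,0,0,0,0]]'| egrep 'pos|ft'; python3 -m pendant '[[0,0.008,0,0,0,0],[0,0.008,0,0,0,0],[0,0.008,0,0,0,0]]'| egrep 'pos|ft'
python3 -m pendant '[[0,0.008,0,0,0,0],[0,0.008,0,0,0,0],[0,0.008,0,0,0,0]]'| egrep 'pos|ft'
```

```text
tool_pos: [487.2, -1.6, 108.6]
ft_force: [0.1, -0.3, -2.2]
tool_pos: [511.1, -0.2, 108.9]
ft_force: [-1.0, -0.4, -2.9]
tool_pos: [535.0, 1.3, 109.0]
ft_force: [0.2, -0.5, -2.0]
```

```bash
python3 -m pendant '[[0,0.008,0,0,0,0],[0,0.008,0,0,0,0],[0,0.008,0,0,0,0]]'| egrep 'pos|ft'
cat > shafts.py <<'E'
from h import *
def shafts(n,z=22,save=None,thr=170):
    c=calibration(n);f=grab_frame(n)
    if save: np.save(save,f)
    h=cv2.cvtColor(f,cv2.COLOR_RGB2HSV);m=((h[...,2]>thr)&(h[...,1]<60)).astype(np.uint8)
    ms=np.zeros_like(m);poly=np.array([proj(c,W(x,y,z)) for x,y in((-122,-82),(122,-82),(122,82),(-122,82))]);cv2.fillPoly(ms,[poly.round().astype(int)],1)
    k,l,st,_=cv2.connectedComponentsWithStats(m*ms)
    for i in range(1,k):
        if st[i,4]<20: continue
        Q=np.array([tray(onz(c,u,v,z)) for v,u in np.argwhere(l==i)]).astype(np.float32)
        r=cv2.minAreaRect(Q);d=cv2.fitLine(Q,2,0,.01,.01).ravel();a=np.degrees(np.arctan(d[0]/d[1]))
        e=np.sort(Q@d[:2])[[0,-1]]-Q.mean(0)@d[:2];e=[(Q.mean(0)+d[:2]*t).round().tolist() for t in e]
        print(n,"c",np.round(r[0],1),"size",np.round(sorted(r[1])),"ang",round(float(a),1),"ends",e,"n",st[i,4])
if __name__=="__main__":
    s=status.sense();print("rake at",tray(s["tool_pos"]).round(1),s["tool_pos"][2].round(1),"t",s["time_s"])
    for n in("top","scene"): shafts(n,save=f"pics/{n}_{s['time_s']:.1f}.npy")
E
python3 shafts.py
```

```text
tool_pos: [558.9, 2.8, 109.0]
ft_force: [0.5, 0.4, -2.4]
rake at [-14.2  -5.5] 109.0 t 8.275
scene c [-54.  -24.3] size [ 8. 46.] ang -1.2 ends [[-55.0, -1.0], [-54.0, -47.0]] n 42
scene c [-27.5 -23.5] size [16. 72.] ang 4.7 ends [[-31.0, -60.0], [-25.0, 12.0]] n 95
scene c [66.8 -9.5] size [12. 69.] ang -29.0 ends [[50.0, 21.0], [84.0, -40.0]] n 86
scene c [ 20.1 -19.2] size [11. 38.] ang -19.2 ends [[15.0, -1.0], [27.0, -37.0]] n 44
scene c [ 42.9 -13.8] size [11. 38.] ang -21.0 ends [[36.0, 4.0], [50.0, -31.0]] n 43
scene c [ 30.8 -49.8] size [12. 15.] ang -18.2 ends [[29.0, -43.0], [34.0, -59.0]] n 20
scene c [ 90.6 -51.6] size [ 8. 16.] ang -20.7 ends [[88.0, -44.0], [93.0, -59.0]] n 21
```

```bash
for k in 1 ; do python3 -m pendant '[[0,0.008,0,0,0,0],[0,0.008,0,0,0,0],[0,0.008,0,0,0,0]]'| egrep 'pos|ft';done;  python3 -m pendant '[[0,0.008,0,0,0,0],[0,0.008,0,0,0,0],[0,0.008,0,0,0,0]]'| egrep 'pos|ft'; python3 shafts.py
```

```text
tool_pos: [583.0, 4.3, 109.1]
ft_force: [0.2, 0.3, -2.9]
tool_pos: [606.9, 5.8, 109.0]
ft_force: [0.5, -0.2, -2.5]
rake at [33.9 -5.6] 109.0 t 9.125
scene c [-54.2 -18.1] size [ 8. 58.] ang -0.2 ends [[-54.0, 11.0], [-54.0, -47.0]] n 53
scene c [-31.4 -16.4] size [ 8. 45.] ang -0.8 ends [[-32.0, 6.0], [-31.0, -39.0]] n 41
scene c [ 21.3 -19. ] size [22. 61.] ang 7.7 ends [[18.0, -50.0], [26.0, 12.0]] n 110
scene c [ 60.2 -34.4] size [11. 39.] ang -0.5 ends [[60.0, -15.0], [61.0, -54.0]] n 47
```

```bash
python3 -m pendant '[[0,0.008,0,0,0,0],[0,0.008,0,0,0,0],[0,0.008,0,0,0,0]]'| egrep 'pos|ft';  python3 -m pendant '[[0,0.008,0,0,0,0],[0,0.008,0,0,0,0]]'| egrep 'pos|ft'; python3 shafts.py
```

```text
tool_pos: [630.9, 7.3, 109.1]
ft_force: [-0.5, 0.3, -2.0]
tool_pos: [646.8, 8.3, 109.0]
ft_force: [-0.7, 0.1, -1.6]
rake at [73.9 -5.6] 109.0 t 9.85
scene c [-54.2 -18.7] size [ 8. 57.] ang -0.4 ends [[-54.0, 10.0], [-54.0, -47.0]] n 52
scene c [-31.4 -14.1] size [ 8. 49.] ang -0.5 ends [[-32.0, 11.0], [-31.0, -39.0]] n 45
scene c [ 14.8 -23.3] size [ 9. 52.] ang -0.6 ends [[14.0, 3.0], [15.0, -49.0]] n 51
scene c [ 37.9 -20.5] size [ 9. 39.] ang -1.5 ends [[37.0, -1.0], [38.0, -40.0]] n 37
scene c [ 65.1 -20.3] size [18. 65.] ang 6.4 ends [[62.0, -53.0], [69.0, 12.0]] n 105
```

```bash
python3 -m pendant '[[0,0.008,0,0,0,0],[0,0.008,0,0,0,0],[0,0.008,0,0,0,0]]'| egrep 'pos|ft';  python3 shafts.py
```

```text
tool_pos: [670.8, 9.8, 109.2]
ft_force: [-0.8, -0.2, -2.2]
rake at [97.9 -5.6] 109.2 t 10.325
scene c [-54.2 -18.7] size [ 8. 57.] ang -0.4 ends [[-54.0, 10.0], [-54.0, -47.0]] n 52
scene c [-31.4 -15.3] size [ 8. 47.] ang -0.1 ends [[-32.0, 8.0], [-31.0, -39.0]] n 44
scene c [ 14.9 -20. ] size [ 9. 59.] ang -0.4 ends [[14.0, 10.0], [15.0, -49.0]] n 56
scene c [ 37.5 -18.3] size [ 9. 44.] ang -0.7 ends [[37.0, 4.0], [38.0, -40.0]] n 43
scene c [ 60.2 -27.4] size [ 9. 50.] ang -0.3 ends [[60.0, -2.0], [60.0, -53.0]] n 51
scene c [ 93.8 -16.6] size [12. 56.] ang -0.1 ends [[94.0, 11.0], [94.0, -45.0]] n 71
```

```bash
python3 -m pendant '[[0,0,-0.012,0,0,0],[0,0,-0.025,0,0,0],[0,-0.02,-0.028,0,0,0],[0,-0.045,-0.015,0,0,0],[0,-0.05,0,0,0,0]]'| egrep 'pos|ft';  python3 -m pendant '[[0,-0.05,0,0,0,0],[0.01,-0.05,0,0,0,0],[0.03,-0.012,0,0,0,0],[0.04,0,0,0,0,0],[0.045,0,0,0,0,0]]'| egrep 'pos|ft'
python3 -m pendant '[[0.045,0,0,0,0,0],[0.045,0,0,0,0,0],[0.040,0,0,0,0,0],[0.015,0,0,0,0,0],[0,0,0,0,0,0]]'; python3 shafts.py
python3 - <<'E'
from h import *
import glob
f=grab_frame("top");g=grab_frame("scene")
cv2.imwrite("pics/after.png",np.hstack([cv2.resize(f[100:210,225:325,::-1],(400,440),interpolation=3),cv2.resize(g[180:270,215:340,::-1],(400,440),interpolation=3)]))
r=restR();Z=r.apply([0,0,1]);t=np.array([485.3,354.7,87.8])-85*Z+3*r.apply([0,1,0])
print(t);togo(t,r)
E
```

```text
tool_pos: [555.2, 2.5, 191.5]
ft_force: [0.5, 0.0, -1.9]
tool_pos: [435.4, 121.1, 190.4]
ft_force: [0.7, 0.2, -2.4]
time_s: 12.3
tool_pos: [426.6, 265.4, 189.3]
tcp_rot: [0.684, 0.729, 0.0, 0.001]
ft_force: [-0.7, -0.4, -1.8]
grip_width: 10.8
grasp_force: 99.3
rake at [-129.7  264.8] 189.3 t 12.3
top c [ 57.1 -10.2] size [ 13. 128.] ang -0.0 ends [[57.0, 54.0], [57.0, -74.0]] n 178
top c [34.2  2. ] size [ 13. 126.] ang -0.0 ends [[34.0, 65.0], [34.0, -61.0]] n 180
top c [11.2 -7.7] size [ 13. 125.] ang -0.0 ends [[11.0, 55.0], [11.0, -70.0]] n 182
top c [-34.7   5. ] size [ 13. 125.] ang -0.1 ends [[-35.0, 68.0], [-35.0, -58.0]] n 179
top c [-57.8  -6. ] size [ 13. 128.] ang 0.1 ends [[-58.0, -70.0], [-58.0, 58.0]] n 186
top c [-81.3 -30.2] size [ 3. 64.] ang 0.3 ends [[-81.0, -62.0], [-81.0, 2.0]] n 25
top c [-81.3  35. ] size [ 3. 55.] ang 0.0 ends [[-82.0, 7.0], [-81.0, 63.0]] n 21
top c [-103.9   -0.6] size [  3. 153.] ang 0.1 ends [[-104.0, -77.0], [-104.0, 76.0]] n 62
scene c [-54.3   5.3] size [ 11. 107.] ang -0.1 ends [[-54.0, 59.0], [-54.0, -48.0]] n 112
scene c [-31.2   5.6] size [11. 91.] ang 0.3 ends [[-32.0, -40.0], [-31.0, 51.0]] n 102
scene c [14.6  1.3] size [ 12. 106.] ang -0.4 ends [[14.0, 54.0], [15.0, -52.0]] n 118
scene c [37.4  1.1] size [ 11. 126.] ang 0.3 ends [[37.0, -62.0], [38.0, 64.0]] n 135
scene c [60.2 -7.9] size [11. 91.] ang 0.0 ends [[60.0, -54.0], [60.0, 38.0]] n 110
[439.82300488 356.64580817 159.64745469]
shift mm [91.8 18.5 29.5] turn deg [-34.27  -1.76   5.75]
```

View pics/after.png

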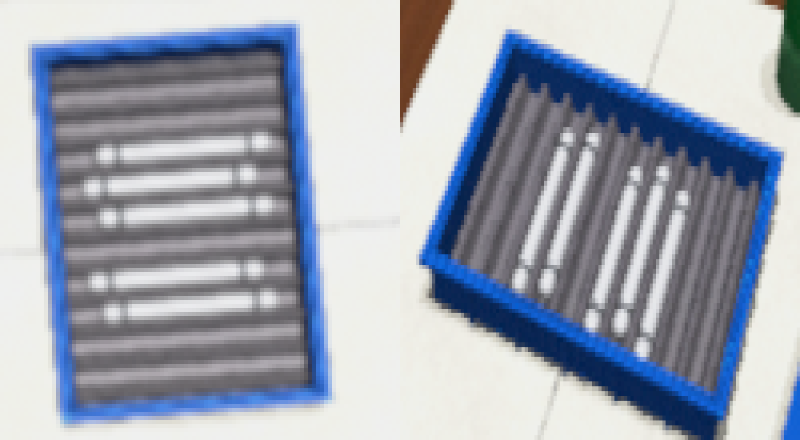

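All five shafts lie flat in grooves at tray x = -57.5, -34.5, 11.5, 34.5 and 57.5. In the top view they all run parallel along the grooves. Now I'll return the rake.

```bash
python3 -m pendant '[[0.015,0.002,0,-8.57,-0.44,1.44],[0.025,0,0,-8.57,-0.44,1.44],[0.028,0,0,-8.57,-0.44,1.44],[0.018,0,0,-8.57,-0.44,1.44],[0,0,0,0,0,0]]'| egrep 'pos|ft'
python3 - <<'E'
from h import *
r=restR();Z=r.apply([0,0,1]);t=np.array([485.3,354.7,87.8])-85*Z+3*r.apply([0,1,0])
togo(t,r)
E
```

```text
tool_pos: [424.7, 350.7, 186.7]
ft_force: [0.4, -0.1, -1.9]
shift mm [ 6.6 -2.9 30.7] turn deg [-0.12 -0.07  0.26]
```

```bash
python3 -m pendant '[[0.0066,-0.003,0.010,-0.1,0,0.26],[0,0,0.015,0,0,0],[0,0,0.012,0,0,0],[0,0,0.015,0,0,0],[0,0,0,0,0,0]]'| egrep 'pos|ft'
python3 -m pendant '[[0,0,0.015,0,0,0],[0,0,0.015,0,0,0],[0,0,0.012,0,0,0],[0,0,0,0,0,0]]'| egrep 'pos|ft'
python3 - <<'E'
from h import *
togo([485.3,354.7,87.8],restR())
f=grab_frame("wrist");np.save("pics/w5.npy",f);cv2.imwrite("pics/w5.png",cv2.resize(f[...,::-1],(640,480)))
E
```

```text
tool_pos: [454.8, 355.3, 142.4]
ft_force: [-0.3, -0.9, -1.8]
tool_pos: [477.8, 355.0, 107.7]
ft_force: [-0.2, 0.6, -1.9]
shift mm [ 0.1 -5.  20.6] turn deg [ 0.02  0.04 -0.18]
```

View pics/w5.png

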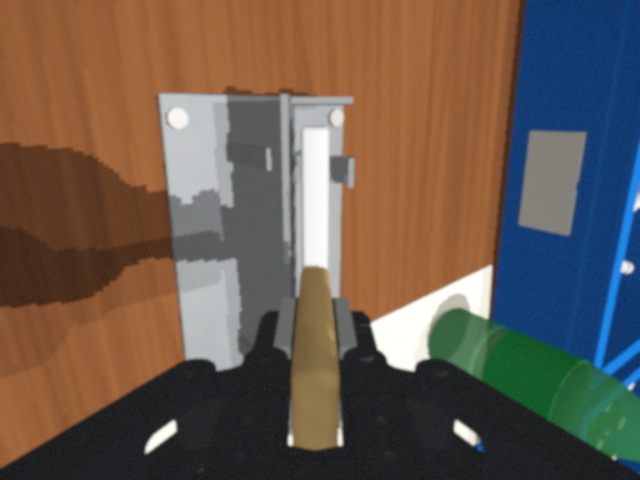

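The rake head at (315,195) sits parallel to the plate at (285,180), about 5 mm in front of it and between the cheeks. I'll lower it, then bring it back against the plate.

```bash
python3 -m pendant '[[0,0,0.009,0,0,0],[0,-0.002,0.008,0,0,0],[0,-0.002,0,0,0,0],[0,0,0,0,0,0]]'| egrep 'pos|ft'
python3 -m pendant '[[0,-0.001,0.002,0,0,0],[0,0,0.001,0,0,0],[0,0,0,0,0,0]]'| egrep 'pos|ft'
python3 -m pendant '[[0,0,0.001,0,0,0],[0,0,0,0,0,0]]'| egrep 'pos|ft'
python3 -c "
from h import *
togo([485.3,354.7,87.8],restR())"
```

```text
tool_pos: [484.0, 355.4, 92.7]
ft_force: [1.2, -0.0, -1.7]
tool_pos: [485.1, 355.5, 89.9]
ft_force: [0.7, -0.7, -2.6]
tool_pos: [485.7, 355.4, 89.1]
ft_force: [0.7, 0.7, -2.6]
shift mm [-0.7 -1.   0.8] turn deg [ 0.1  -0.06 -0.21]
```

```bash
python3 -m pendant '[[-0.0005,-0.001,0.001,0,0,0],[0,0,0,0,0,0]]'| egrep 'pos|ft'
python3 -m pendant '[[0,0,0.001,0,0,0],[0,0,0,0,0,0]]'| egrep 'pos|ft'
python3 -m pendant '[[0,0,0.001,0,0,0],[0,0,0,0,0,0]]'| egrep 'pos|ft'
```

```text
tool_pos: [485.5, 355.1, 88.0]
ft_force: [-1.1, 0.5, 0.5]
tool_pos: [485.8, 355.2, 88.0]
ft_force: [-9.8, -2.5, 8.3]
tool_pos: [486.0, 355.3, 88.1]
ft_force: [-17.2, -3.7, 15.5]
```

```bash
python3 -m pendant '[[0,0,-0.002,0,0,0],[0,0,0,0,0,0]]'| egrep 'pos|ft'
python3 -m pendant '[[0,0,0,0,0,0],[0,0,0,0,0,0],[0,0,0,0,0,0],[0,0,0,0,0,0]]' -0.3 | egrep 'pos|ft|grip'
python3 -m pendant '[[0,0,-0.015,0,0,0],[0,0,-0.025,0,0,0],[0,0,-0.03,0,0,0],[0,0,-0.03,0,0,0],[0,0,-0.02,0,0,0]]'| egrep 'pos|ft'
python3 -m pendant '[[0,-0.03,-0.03,0,0,0],[0,-0.03,-0.03,0,0,0],[0,0,0,0,0,0],[0,0,0,0,0,0]]'| egrep 'pos|ft'
python3 - <<'E'
from h import *
a=np.load("pics/scene0.npy");f=grab_frame("scene");t0=np.load("pics/top0.npy");t=grab_frame("top");w=grab_frame("wrist")
k=lambda i:cv2.resize(i[105:185,265:365,::-1],(400,320),interpolation=3)
cv2.imwrite("pics/end.png",np.vstack([np.hstack([k(a),k(f)]),np.hstack([cv2.resize(t[...,::-1],(400,280)),cv2.resize(w[...,::-1],(400,280))])]))
E
```

```text
tool_pos: [485.3, 355.0, 87.8]
ft_force: [-5.1, -1.3, 3.0]
tool_pos: [485.5, 354.9, 87.7]
ft_force: [0.2, -0.9, 0.3]
grip_width: 55.9
tool_pos: [416.8, 358.1, 189.2]
ft_force: [0.1, -0.3, 0.3]
tool_pos: [334.1, 361.8, 202.8]
ft_force: [-0.4, 0.6, 0.1]
```

View pics/end.png

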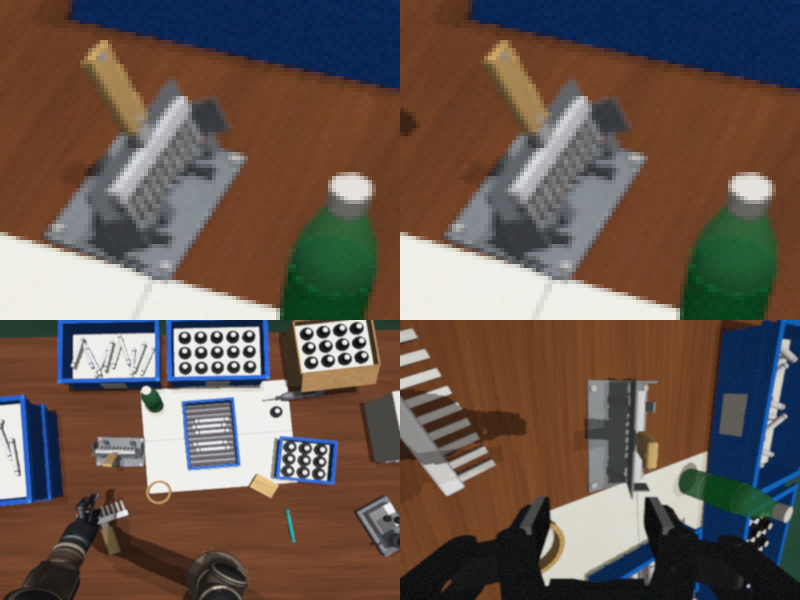

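The rake stands just as in the first picture (left and right crops match), the shafts lie flat, and nothing else has moved.

```bash
python3 -c "
from plant import arm;print(arm.finish_job())"
```

```text
the job is handed in; nothing more can be done
None
```

The job is done and handed in: all five shafts lie flat, each in its own groove, the rake is back in its rest as it stood, and the last pictures show nothing else moved.

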